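# Stand the clay pots in their saucers in the carrying tray

### The job

Gather the four empty terracotta plant pots into the wooden carrying tray and stand each one upright in the saucer of its own shape and size: large round, small round, square and oblong, the square and the oblong pot lined up with the sides of their saucers. Set them down gently, never dropping them, and leave the clay mug and the square tea-light holder where they stand.

Things in the scene. Friction and masses are not known exactly. Their poses are not given: they have to be found in the camera images.
- pot_large_c (a point): LARGE ROUND POT: terracotta, loose, about 120 g. Empty, open at the top, with drain hole; 62 mm high, 66 mm diameter over the upright collar that makes up its top 18 mm (collar wall 6.5 mm), tapering below from 60 mm to a 46 mm foot. The point is on its axis half-way up, z up. Stands upright on a 4 mm rubber mat beside the tray at the start.
- pot_small_c (a point): SMALL ROUND POT: same clay and form, loose, about 60 g; 46 mm high, 46 mm diameter over the collar (top 15 mm, wall 6.5 mm), 34 mm foot. The point is on its axis half-way up, z up. Stands upright on a 4 mm rubber mat beside the tray at the start.
- pot_square_c (a point): SQUARE POT: same clay, loose, about 120 g. Empty, open at the top, with drain hole; 56 mm high, 58 x 58 mm over the collar (top 18 mm, upright, wall 6.5 mm), tapering to a 44 x 44 mm foot. x and y axes square to its sides. The point is on its axis half-way up, z up. Stands upright on a 4 mm rubber mat beside the tray at the start.
- pot_oblong_c (a point): OBLONG POT (little trough): same clay, loose, about 150 g. Empty, open at the top, with drain hole; 50 mm high, 96 mm long (its x axis) and 52 mm wide (its y axis) over the collar (top 18 mm, upright, wall 6.5 mm), tapering to an 82 x 38 mm foot. The point is on its axis half-way up, z up. Stands upright on a 4 mm rubber mat beside the tray at the start.
- saucer_large_floor (a point): LARGE ROUND SAUCER, terracotta, 83 mm over the rim, flat inner floor 66 mm across: belongs to the large round pot. Fixed in the carrying tray; rim 14 mm above its underside. The point is the centre of its inner floor, 12 mm above the bench, z up. The timber tray is 280 mm square: its sides (tray x = +-140) are 30 mm high, its slotted handle ends (tray y = +-140) 48 mm.
- saucer_small_floor (a point): SMALL ROUND SAUCER, terracotta, 69 mm over the rim, flat inner floor 53 mm across: belongs to the small round pot. Fixed in the carrying tray; rim 14 mm above its underside. The point is the centre of its inner floor, 12 mm above the bench, z up. The four saucers stand two by two, about 118 mm apart, any saucer in any quarter.
- saucer_square_floor (a point): SQUARE SAUCER, terracotta, 72 x 72 mm outside, inner floor 64 x 64 mm: belongs to the square pot. Fixed in the carrying tray; rim 14 mm above its underside. The point is the centre of its inner floor, 12 mm above the bench, z up, x and y square to its sides.
- saucer_oblong_floor (a point): OBLONG SAUCER, terracotta, 110 mm long (x) by 66 mm wide (y) outside, inner floor 102 x 58 mm: belongs to the oblong pot. Fixed in the carrying tray; rim 14 mm above its underside. The point is the centre of its inner floor, 12 mm above the bench, z up, x along its length.
- mug_c (a point): LOOK-ALIKE, to be left: a drinking mug of the same clay, loose, 66 mm high, 62 mm diameter, straight-sided, with a loop handle on its +y side reaching 68 mm from its axis. The point is on its axis half-way up. Stands among the pots.
- holder_c (a point): LOOK-ALIKE, to be left: a square tea-light holder of the same clay, loose, 58 x 58 mm, 52 mm high, solid but for a round well of 41 mm diameter in its top with a candle in a metal cup. The point is at its centre half-way up. A clear glass dish (68 mm across, 22 mm high) stands among the pots too; things there are 90 mm or more apart, centre to centre.
Not all that is in view belongs to the job. Leave any green, purple or turquoise look-alike of the part that bears pot_large_c alone.

How it is judged:
By the outcome, as a careful person would: the job done as asked, in the order asked, and still so for the second after the job is handed in, with the robot touching nothing.
It also fails if it takes over 99 s, if anything falls off the work surface, if the arm or the gripper's body presses on something with over 40 N, if the wrist force passes 120 N, or if a joint passes its speed limit or range.

### The arm

A 7-joint arm with a two-finger parallel gripper is mounted at the origin on the work surface. World frame = base frame: x ahead of the robot, y to its left, z up, the work surface at z = 0. Lengths are in mm, angles in degrees, forces in N, time in s.
With the tool pointing down it reaches from about 400 to 850 mm from the base axis. Payload 4.4 kg.
Tool frame: the origin (TCP) lies at the very end of the fingers, on their centre line; the grasp point (between the pads) lies 19 mm behind it (ctrl.hold_point_z is the distance from the TCP to the grasp point, in mm); z points along the fingers, y is the line along which they close (so a half turn about z gives the same grasp; the last joint's range is limited). The gripper opens to 94 mm and grips with 3 to 60 N. Pads are 16 mm wide; open, the fingers measure 119 mm over their backs; the gripper's body (75 mm by 177 mm) begins 78 mm behind the grasp point.
Start: joints at [61.948, 36.005, 2.206, 86.941, -1.547, 57.084, -1.146], TCP at [267.327, -592.499, 205.478] pointing down, gripper open.
Joint ranges: [-175.42, 175.42], [-21.48, 121.26], [-71.46, 75.88], [10.55, 141.38], [-63.04, 243.04], [13.31, 113.54], [-168.57, 168.57]. Speed limits (degrees/s): [147.25, 147.25, 180, 180, 180, 180, 180].

### API

Orientations are given as a 3x3 rotation matrix whose columns are the frame's x, y, z axes.
In Python, from bench import ctrl gives the robot as it stands.
- The arm moves only by the tool apply_moves, never from a script. Its argument "rows" is a list of rows, each an object of numbers: "tx", "ty", "tz": the shift along the world's x, y, z in units of 50 cm (1.0 is 50 cm); "wx", "wy", "wz": the turn, a rotation vector about the world's x, y, z in units of 2 pi rad (1.0 is 2 pi rad). In form: [{"tx": .., "ty": .., "tz": .., "wx": .., "wy": .., "wz": ..}, ...]. A call has 1 to 10 rows; each row is the pose to reach, as a shift and turn from the pose commanded when the call began, turning the shorter way round; what a row does not reach only later rows make up. A row lasts 1/12 s, in which the tool goes at most 41.7 mm and 7.16 degrees, less where a joint would pass 70% of its speed; a pose out of reach is approached as far as the arm can. A call with a number of a shift or a turn outside -1 to 1 is refused whole. A call with a gripper value outside its range is refused whole. "claw" is the opening, from 0 (shut) to 1 (fully open), set as the call begins (left out, the last holds). The fingers move at their own pace and stop on an object; "grip_force" is the grip in N (left out, the last holds). Time passes only in rows, so rows that repeat a pose let the fingers close. It gives the time, the measured TCP pose, the force, the opening and the grip force at its end, in the units of the state.
- ctrl.get_obs(): the state, without advancing time (a new reading comes with each control period).
- ctrl.snapshot(name): name is "scene" or "top"; returns the picture (400x640x3 uint8, blue, green, red); there is no depth.
- ctrl.camera_info(name): a dict with "fx", "fy", "cx", "cy" (pixels), "rvec" (rotation vector, rad) and "tvec" (3), from world to camera coordinates, as OpenCV has them. Camera axes: x right, y down, z forward; pixel columns grow to the right and rows downward; lengths in mm; the calibration is good to about 2 mm. A picture is of the moment at which its call begins. camera_info takes no time and is no camera call.
- ctrl.sign_off(): hands the job in; it is judged then, once.
The state is a dict: "time_s": time; "joint_positions": joint angles; "joint_velocities": joint speeds; "joint_torque": joint torques, N m; "eef_pos": TCP position; "ee_rot": TCP orientation; "wrist_force": force on the tool from outside, world axes, zero at the start; "wrist_torque": the same for the moment, N m; "grip_width": finger opening in mm; "grip_force": force on a finger pad.
Only numpy, scipy, OpenCV 4.12 (cv2) and the standard library are available. Lean on these libraries where they do the work, as an engineer would, in place of code of your own. Each camera call takes 0.05 s, during which the arm holds its last target. There are 200 camera calls.

## Working session

There is one attempt and no reset: what is moved stays moved. The work goes in short steps, Python scripts to look and compute and a tool call to move; the robot and the scene stay as the last step left them, time stands still between calls to the robot, and variables do not carry over. Pictures are saved under pics/ and viewed, at most 14 in all, crops included, and the job is handed in when it is done.

Besides the shell and the picture viewer there is one more tool, called after "Emit:" as name(argument=value, ...) on one line, values as JSON. apply_moves: Moves the arm, as the interface text tells. Its arguments: {"type":"object","properties":{"rows":{"type":"array"},"claw":{"type":"number"},"grip_force":{"type":"number"}},"required":["rows"]}

```bash
ls; mkdir -p pics
python3 - <<'E'
from bench import ctrl
import cv2
o=ctrl.get_obs(); print({k:o[k] for k in('time_s','eef_pos','ee_rot','grip_width','wrist_force')}, ctrl.hold_point_z)
for n in('scene','top'):
    cv2.imwrite(f'pics/{n}0.png',ctrl.snapshot(n)); print(n,ctrl.camera_info(n))
E
```

```text
pics
{'time_s': 0.0, 'eef_pos': array([ 267.04888925, -591.87845786,  204.56573737]), 'ee_rot': array([[ 9.11534681e-01,  4.11222450e-01, -7.88669071e-04],
       [ 4.11223206e-01, -9.11533054e-01,  1.72212745e-03],
       [-1.07204580e-05, -1.89409792e-03, -9.99998206e-01]]), 'grip_width': 93.85351226679988, 'wrist_force': array([ 0.00588975, -0.19401809, -0.10285022])} 18.8
scene {'fx': 394.3076527013018, 'fy': 394.3076527013018, 'cx': 310.6794260111891, 'cy': 201.9845055383229, 'rvec': array([ 2.29183273,  1.24386626, -0.36926633]), 'tvec': array([-272.06576603, -248.677205  , 1307.06016342])}
top {'fx': 435.1649685570184, 'fy': 435.1649685570184, 'cx': 319.4089856842647, 'cy': 201.91638201616834, 'rvec': array([ 2.11824363, -2.13978454,  0.20447914]), 'tvec': array([  67.35788943,  407.70264708, 1107.856955  ])}
```

View pics/scene0.png

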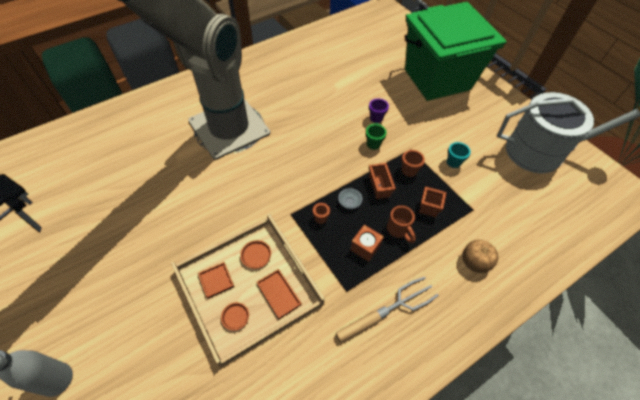

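View pics/top0.png

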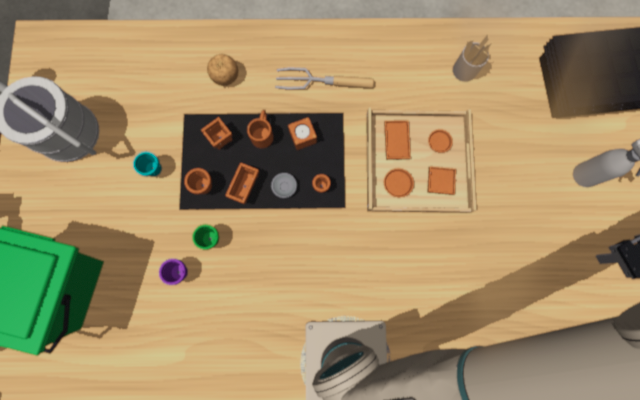

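The scene view shows the tray at about (248,290) and the black mat at about (385,220). Positions in the top view:
- **Pots on the mat:** large round (198,180), square (217,132), oblong (242,183), small round (321,183).
- **To be left on the mat:** mug (260,131), candle holder (303,131), glass dish (284,185).
- **Saucers:** oblong (397,140), small round (440,141), large round (398,182), square (441,180).

Candidates for pot_large_c in the top view are terracotta (198,180), green (206,237), purple (172,271) and turquoise (147,164). Only the terracotta one on the mat fits the description. I'll measure and confirm it in a crop.

```bash
cat > h.py <<'E'
import cv2, numpy as np
from bench import ctrl
def cam(n):
    c=ctrl.camera_info(n); K=np.array([[c['fx'],0,c['cx']],[0,c['fy'],c['cy']],[0,0,1]]); R=cv2.Rodrigues(c['rvec'])[0]; t=np.array(c['tvec']).reshape(3)
    return K,R,t
def ray(n,p,z):
    K,R,t=cam(n); C=-R.T@t; d=R.T@np.linalg.solve(K,[p[0],p[1],1]); return C+d*(z-C[2])/d[2]
def proj(n,P):
    K,R,t=cam(n); q=K@(R@np.asarray(P,float)+t); return q[:2]/q[2]
def tri(a,b):
    A=[];y=[]
    for n,p in(('top',a),('scene',b)):
        K,R,t=cam(n);C=-R.T@t;d=R.T@np.linalg.solve(K,[p[0],p[1],1]);d/=np.linalg.norm(d);M=np.eye(3)-np.outer(d,d);A.append(M);y.append(M@C)
    return np.linalg.lstsq(np.vstack(A),np.hstack(y),rcond=None)[0]
def clay(im):
    h=cv2.cvtColor(im,cv2.COLOR_BGR2HSV); 
    return (((h[...,0]<12)|(h[...,0]>172))&(h[...,1]>135)&(h[...,2]>35)).astype(np.uint8)*255
def blobs(im,amin=40):
    m=clay(im); out=[]
    for c in cv2.findContours(m,cv2.RETR_EXTERNAL,cv2.CHAIN_APPROX_NONE)[0]:
        M=cv2.moments(c)
        if M['m00']>amin: out.append((M['m10']/M['m00'],M['m01']/M['m00'],M['m00'],c))
    return out
E
python3 - <<'E'
from h import *
for n in('top','scene'):
    im=cv2.imread(f'pics/{n}0.png'); K,R,t=cam(n); print(n,'C',(-R.T@t).round())
    for x,y,a,c in blobs(im):
        r=cv2.minAreaRect(c); w=ray(n,(x,y),12)[:2] ; print(round(x,1),round(y,1),a,'rect',np.round(r[1],1),round(r[2],1),'z12',w.round(),'z40',ray(n,(x,y),40)[:2].round())
T=cv2.imread('pics/top0.png'); cv2.imwrite('pics/crop1.png',cv2.resize(T[105:215,175:350],None,fx=4.5,fy=4.5,interpolation=cv2.INTER_CUBIC))
S=cv2.imread('pics/scene0.png'); cv2.imwrite('pics/crop2.png',cv2.resize(S[140:265,295:460],None,fx=4.5,fy=4.5,interpolation=cv2.INTER_CUBIC))
E
```

```text
top C [ 200.   74. 1163.]
321.1 182.8 264.5 rect [18. 18.] 90.0 z12 [466.  58.] z40 [459.  58.]
403.5 178.5 68.5 rect [27.3 21.9] 51.3 z12 [ 476. -166.] z40 [ 469. -161.]
197.7 180.9 566.0 rect [26. 27.] 90.0 z12 [474. 392.] z40 [467. 384.]
242.0 182.7 801.0 rect [22.6 38.9] 24.2 z12 [468. 272.] z40 [461. 267.]
444.5 138.0 44.0 rect [22.4 15.2] 26.6 z12 [ 590. -286.] z40 [ 581. -277.]
303.5 137.2 187.0 rect [27.7 24.6] 69.0 z12 [596. 105.] z40 [586. 104.]
217.0 132.9 579.5 rect [27.6 24. ] 53.1 z12 [610. 344.] z40 [600. 338.]
260.1 131.3 624.0 rect [34.  25.1] 67.4 z12 [614. 225.] z40 [604. 221.]
scene C [ 922. -276.  958.]
234.4 316.4 524.0 rect [25.3 27.2] 18.4 z12 [ 580. -272.] z40 [ 590. -272.]
278.5 293.9 1027.0 rect [42.2 26.9] 56.3 z12 [ 589. -154.] z40 [ 599. -158.]
215.2 280.0 663.0 rect [25.9 28.5] 66.8 z12 [ 470. -270.] z40 [ 484. -270.]
255.3 254.4 576.0 rect [26.2 29. ] 45.0 z12 [ 463. -151.] z40 [ 476. -154.]
366.2 242.0 639.5 rect [26.8 29.8] 31.0 z12 [593. 117.] z40 [603. 106.]
401.9 222.4 742.0 rect [37. 28.] 90.0 z12 [598. 237.] z40 [608. 222.]
320.8 211.4 268.0 rect [19.1 19.1] 45.0 z12 [446.  68.] z40 [460.  58.]
432.4 200.6 554.5 rect [24.2 27.2] 15.9 z12 [590. 358.] z40 [600. 339.]
381.7 180.1 614.0 rect [34.3 21.4] 70.7 z12 [454. 282.] z40 [468. 265.]
634.4 166.8 127.5 rect [18. 15.] 90.0 z12 [834. 959.] z40 [836. 923.]
411.7 162.2 400.0 rect [25. 22.] 90.0 z12 [450. 401.] z40 [464. 381.]
609.4 145.3 431.0 rect [36.6 19.7] 34.7 z12 [739. 972.] z40 [745. 935.]
```

View pics/crop1.png

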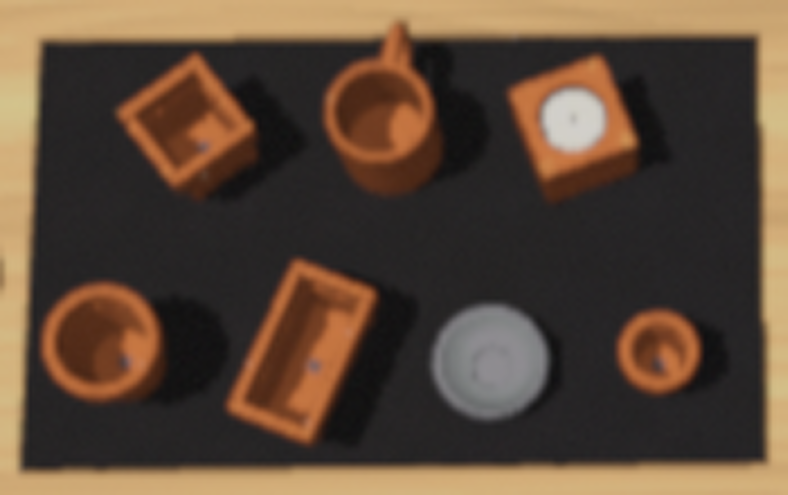

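View pics/crop2.png

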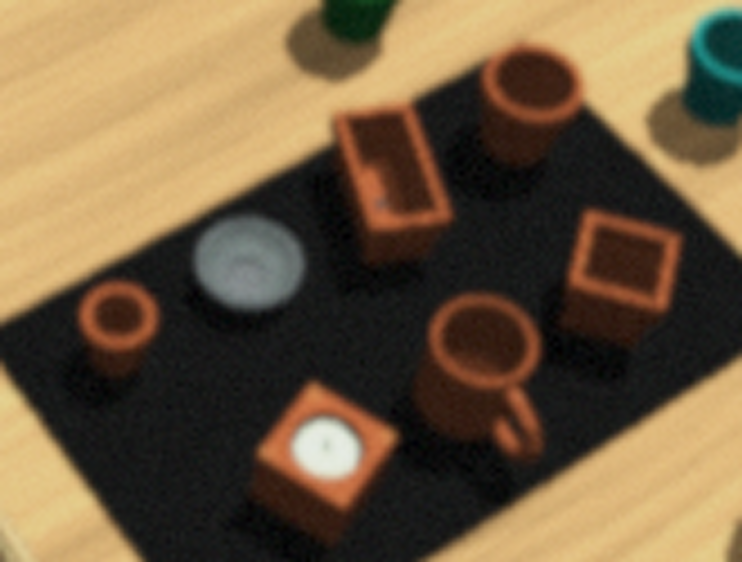

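Crop 1 confirms the identities. The large round pot is at crop (102,341) with an open collar and no handle. The mug with its handle is at (380,110), and the holder with its candle is at (573,119). Next I'll ray-cast the rim points from both crops at the rim heights and take the saucers from a looser mask.

Run:
```python
from h import *
f=lambda u,o:(np.array(u)+.5)/4.5-.5+np.array(o)
ot,os_=(175,105),(295,140)
D={'large':(66,[(102,341)],[(531,85)]),'small':(50,[(659,351)],[(119,320)]),
'square':(60,[(117,113),(195,53),(257,127),(180,190)],[(590,212),(681,236),(663,310),(570,278)]),
'oblong':(54,[(298,260),(378,292),(311,444),(227,408)],[(333,115),(412,105),(452,215),(373,228)])}
for k,(z,a,b) in D.items():
    for n,pts,o in(('top',a,ot),('scene',b,os_)):
        W=np.array([ray(n,f(p,o),z)[:2] for p in pts]); e=np.diff(np.vstack([W,W[:1]]),axis=0)
        print(k,n,W.mean(0).round(1),[(round(float(np.hypot(*v))),round(float(np.degrees(np.arctan2(v[1],v[0]))),1)) for v in e] if len(pts)>1 else '')
T=cv2.imread('pics/top0.png'); h=cv2.cvtColor(T,cv2.COLOR_BGR2HSV)
for p in((397,140),(440,141),(398,182),(441,180),(420,160)): print(p,h[p[1],p[0]])
for n in('top','scene'):
    im=cv2.imread(f'pics/{n}0.png'); h=cv2.cvtColor(im,cv2.COLOR_BGR2HSV)
    m=((h[...,0]<13)&(h[...,1]>125)&(h[...,2]>110)).astype(np.uint8)*255
    for c in cv2.findContours(m,cv2.RETR_EXTERNAL,cv2.CHAIN_APPROX_NONE)[0]:
        M=cv2.moments(c)
        if M['m00']<200: continue
        p=(M['m10']/M['m00'],M['m01']/M['m00']); w=ray(n,p,20)
        if w[1]>0: continue
        hull=np.array([ray(n,q[0],20)[:2] for q in c],np.float32); r=cv2.minAreaRect(hull)
        print(n,np.round(p,1),w[:2].round(1),'rect',np.round(r[0],1),np.round(r[1],1),round(r[2],1))
cv2.imwrite('pics/crop3.png',cv2.resize(T[100:220,360:485],None,fx=4.5,fy=4.5,interpolation=cv2.INTER_CUBIC))
```

```text
large top [462.6 378.3] 
large scene [468.2 374.3] 
small top [457.5  58.5] 
small scene [463.7  56.5] 
square top [597.  335.2] [(58, -50.4), (60, -140.7), (58, 131.0), (61, 39.1)]
square scene [600.5 336.8] [(56, 38.2), (58, -54.2), (57, -146.7), (53, 124.8)]
oblong top [458.8 264.6] [(51, -112.8), (97, 157.5), (53, 66.2), (96, -23.9)]
oblong scene [463.6 265.7] [(53, 66.0), (89, -22.8), (51, -111.9), (91, 158.2)]
(397, 140) [ 12 170 195]
(440, 141) [ 12 170 194]
(398, 182) [ 12 170 194]
(441, 180) [ 12 170 194]
(420, 160) [ 18  88 211]
top [398.6 182.4] [ 463.  -151.2] rect [ 463.1 -150.9] [76.  74.9] 43.9
top [441.4 180.2] [ 468.1 -267.2] rect [ 468.6 -267.3] [71.4 68.1] 83.0
top [440.  140.7] [ 579.7 -270.4] rect [ 580.3 -270.3] [61.2 60.3] 89.5
top [397.1 139.3] [ 584.6 -152.4] rect [ 584.5 -152.7] [106.7  65.2] 0.7
scene [234.4 316.5] [ 583.  -271.9] rect [ 582.1 -271.8] [64.1 65.5] 45.8
scene [278.5 293.8] [ 591.9 -155.2] rect [ 590.  -155.1] [109.5  65.9] 0.6
scene [215.1 279.7] [ 473.1 -270.1] rect [ 472.2 -269.7] [69.8 70.9] 83.1
scene [255.1 254.9] [ 467.7 -152.8] rect [ 466.3 -151.4] [76.3 77.6] 57.0
```

View pics/crop3.png

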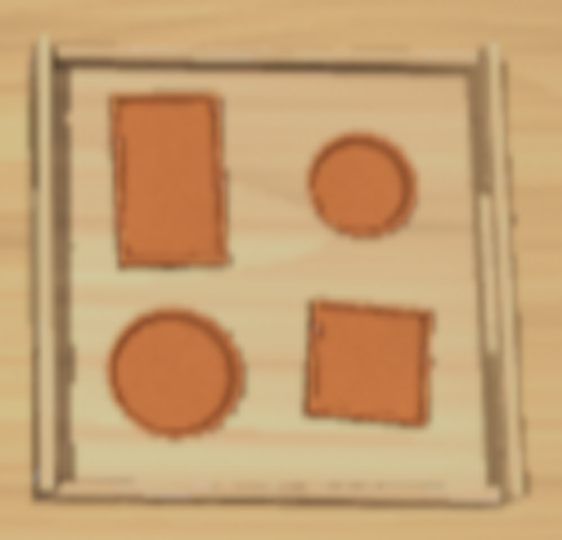

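Crop 3 shows the tray with the oblong saucer at top left, small round at top right, large round at bottom left, and the square one at bottom right, turned about -7°. Averaging the two views (x, y in mm):

| Item | Pot | Saucer |
|---|---|---|
| Large | (465.5, 376.5) | (465, -151.5) |
| Small | (460.5, 57.5) | (581, -271) |
| Square | (599, 336), turned 38.5° | (470.5, -268.5), turned -7° |
| Oblong | (461, 265), turned -23° | (587.5, -154), turned 0.7° |

I'll start with the large pot, going round the base.

Emit:
apply_moves(rows=[{"tx": 0.66,"ty": 0.78,"tz": 0,"wz": 0.1825},{"tx": 0.66,"ty": 0.78,"tz": 0,"wz": 0.1825},{"tx": 0.66,"ty": 0.78,"tz": 0,"wz": 0.1825},{"tx": 0.66,"ty": 0.78,"tz": 0,"wz": 0.1825},{"tx": 0.66,"ty": 0.78,"tz": 0,"wz": 0.1825},{"tx": 0.66,"ty": 0.78,"tz": 0,"wz": 0.1825},{"tx": 0.66,"ty": 0.78,"tz": 0,"wz": 0.1825},{"tx": 0.66,"ty": 0.78,"tz": 0,"wz": 0.1825},{"tx": 0.66,"ty": 0.78,"tz": 0,"wz": 0.1825},{"tx": 0.66,"ty": 0.78,"tz": 0,"wz": 0.1825}], claw=0.87, grip_force=15)

```text
invalid input at $.rows[0]: expected keys tx, ty, tz, wx, wy, wz
```

Emit:
apply_moves(rows=[{"tx": 0.66,"ty": 0.78,"tz": 0,"wx": 0,"wy": 0,"wz": 0.1825},{"tx": 0.66,"ty": 0.78,"tz": 0,"wx": 0,"wy": 0,"wz": 0.1825},{"tx": 0.66,"ty": 0.78,"tz": 0,"wx": 0,"wy": 0,"wz": 0.1825},{"tx": 0.66,"ty": 0.78,"tz": 0,"wx": 0,"wy": 0,"wz": 0.1825},{"tx": 0.66,"ty": 0.78,"tz": 0,"wx": 0,"wy": 0,"wz": 0.1825},{"tx": 0.66,"ty": 0.78,"tz": 0,"wx": 0,"wy": 0,"wz": 0.1825},{"tx": 0.66,"ty": 0.78,"tz": 0,"wx": 0,"wy": 0,"wz": 0.1825},{"tx": 0.66,"ty": 0.78,"tz": 0,"wx": 0,"wy": 0,"wz": 0.1825},{"tx": 0.66,"ty": 0.78,"tz": 0,"wx": 0,"wy": 0,"wz": 0.1825},{"tx": 0.66,"ty": 0.78,"tz": 0,"wx": 0,"wy": 0,"wz": 0.1825}], claw=0.87, grip_force=15)

```text
time_s: 0.93
eef_pos: [537.1, -272.8, 205.2]
ee_rot: [[-0.005, 1.0, -0.001], [1.0, 0.005, 0.0], [0.0, -0.001, -1.0]]
wrist_force: [0.1, -0.5, 0.1]
grip_width: 81.9
grip_force: 0.0
```

Emit:
apply_moves(rows=[{"tx": -0.08,"ty": 0.83,"tz": -0.08,"wx": 0,"wy": 0,"wz": 0},{"tx": -0.08,"ty": 0.83,"tz": -0.08,"wx": 0,"wy": 0,"wz": 0},{"tx": -0.08,"ty": 0.83,"tz": -0.08,"wx": 0,"wy": 0,"wz": 0},{"tx": -0.08,"ty": 0.83,"tz": -0.08,"wx": 0,"wy": 0,"wz": 0},{"tx": -0.08,"ty": 0.83,"tz": -0.08,"wx": 0,"wy": 0,"wz": 0},{"tx": -0.08,"ty": 0.83,"tz": -0.08,"wx": 0,"wy": 0,"wz": 0},{"tx": -0.08,"ty": 0.83,"tz": -0.08,"wx": 0,"wy": 0,"wz": 0},{"tx": -0.08,"ty": 0.83,"tz": -0.08,"wx": 0,"wy": 0,"wz": 0},{"tx": -0.08,"ty": 0.83,"tz": -0.08,"wx": 0,"wy": 0,"wz": 0},{"tx": -0.08,"ty": 0.83,"tz": -0.08,"wx": 0,"wy": 0,"wz": 0}])

```text
time_s: 1.77
eef_pos: [495.9, 140.1, 165.3]
ee_rot: [[0.001, 1.0, -0.0], [1.0, -0.001, -0.0], [-0.0, -0.0, -1.0]]
wrist_force: [0.7, 0.3, -0.2]
grip_width: 81.6
grip_force: 0.0
```

Emit:
apply_moves(rows=[{"tx": -0.061,"ty": 0.472,"tz": -0.1,"wx": 0,"wy": 0,"wz": 0},{"tx": -0.061,"ty": 0.472,"tz": -0.1,"wx": 0,"wy": 0,"wz": 0},{"tx": -0.061,"ty": 0.472,"tz": -0.1,"wx": 0,"wy": 0,"wz": 0},{"tx": -0.061,"ty": 0.472,"tz": -0.1,"wx": 0,"wy": 0,"wz": 0},{"tx": -0.061,"ty": 0.472,"tz": -0.1,"wx": 0,"wy": 0,"wz": 0},{"tx": -0.061,"ty": 0.472,"tz": -0.1,"wx": 0,"wy": 0,"wz": 0},{"tx": -0.061,"ty": 0.472,"tz": -0.1,"wx": 0,"wy": 0,"wz": 0},{"tx": -0.061,"ty": 0.472,"tz": -0.1,"wx": 0,"wy": 0,"wz": 0}])

```text
time_s: 2.43
eef_pos: [464.3, 376.6, 114.6]
ee_rot: [[-0.004, 1.0, -0.002], [1.0, 0.004, -0.0], [-0.0, -0.002, -1.0]]
wrist_force: [0.9, -0.2, -0.6]
grip_width: 82.1
grip_force: 0.0
```

Run:
```python
from h import *
T=ctrl.snapshot('top');S=ctrl.snapshot('scene')
print(ctrl.get_obs()['eef_pos'])
a=cv2.resize(T[130:230,150:250],None,fx=4,fy=4,interpolation=cv2.INTER_CUBIC);b=cv2.resize(S[110:210,350:450],None,fx=4,fy=4,interpolation=cv2.INTER_CUBIC)
cv2.imwrite('pics/c4.png',np.hstack([a,b]))
```

```text
[466.36689298 372.90558867 115.26090164]
```

View pics/c4.png

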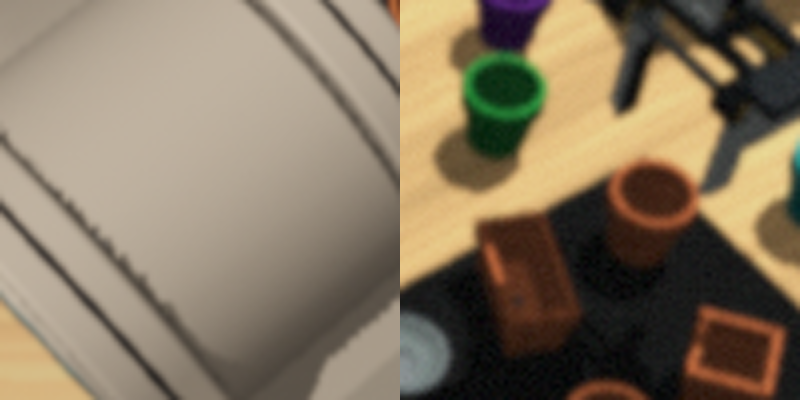

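The left half (top view) is blocked by the arm. The right half (scene) shows the open fingers in line with the large pot's rim at crop (653,190). I'll check the camera-to-robot offset from the finger tips at crop (622,105) and (710,185).

Run:
```python
from h import *
print(ctrl.get_obs()['eef_pos'])
for p in((405.5,136),(427.5,156),(416.5,146)): print(ray('scene',p,115))
```

```text
[466.36689298 372.90558867 115.26090164]
[418.7538261 376.6508071 115.       ]
[508.82179211 379.05142332 115.        ]
[464.60971858 377.87302188 115.        ]
```

Emit:
apply_moves(rows=[{"tx": 0,"ty": 0.005,"tz": -0.06,"wx": 0,"wy": 0,"wz": 0},{"tx": 0,"ty": 0.005,"tz": -0.12,"wx": 0,"wy": 0,"wz": 0},{"tx": 0,"ty": 0.005,"tz": -0.154,"wx": 0,"wy": 0,"wz": 0},{"tx": 0,"ty": 0.005,"tz": -0.154,"wx": 0,"wy": 0,"wz": 0},{"tx": 0,"ty": 0.005,"tz": -0.154,"wx": 0,"wy": 0,"wz": 0}])

```text
time_s: 2.95
eef_pos: [466.7, 374.8, 38.5]
ee_rot: [[0.003, 1.0, -0.001], [1.0, -0.003, -0.002], [-0.002, -0.001, -1.0]]
wrist_force: [0.1, 0.3, -0.1]
grip_width: 81.8
grip_force: 0.0
```

Emit:
apply_moves(rows=[{"tx": 0,"ty": 0,"tz": 0,"wx": 0,"wy": 0,"wz": 0},{"tx": 0,"ty": 0,"tz": 0,"wx": 0,"wy": 0,"wz": 0},{"tx": 0,"ty": 0,"tz": 0,"wx": 0,"wy": 0,"wz": 0},{"tx": 0,"ty": 0,"tz": 0,"wx": 0,"wy": 0,"wz": 0},{"tx": 0,"ty": 0,"tz": 0,"wx": 0,"wy": 0,"wz": 0},{"tx": 0,"ty": 0,"tz": 0,"wx": 0,"wy": 0,"wz": 0}], claw=0.5, grip_force=15)

```text
time_s: 3.45
eef_pos: [466.9, 377.4, 40.2]
ee_rot: [[0.001, 1.0, 0.002], [1.0, -0.001, 0.001], [0.001, 0.002, -1.0]]
wrist_force: [-0.3, -1.1, 6.8]
grip_width: 65.5
grip_force: 14.8
```

Emit:
apply_moves(rows=[{"tx": 0,"ty": 0,"tz": 0.02,"wx": 0,"wy": 0,"wz": 0},{"tx": 0,"ty": 0,"tz": 0.06,"wx": 0,"wy": 0,"wz": 0},{"tx": 0,"ty": 0,"tz": 0.12,"wx": 0,"wy": 0,"wz": 0},{"tx": 0,"ty": 0,"tz": 0.18,"wx": 0,"wy": 0,"wz": 0},{"tx": 0,"ty": 0,"tz": 0.2,"wx": 0,"wy": 0,"wz": 0},{"tx": 0,"ty": 0,"tz": 0.2,"wx": 0,"wy": 0,"wz": 0},{"tx": 0,"ty": 0,"tz": 0.2,"wx": 0,"wy": 0,"wz": 0}])

```text
time_s: 4.03
eef_pos: [466.2, 376.7, 138.8]
ee_rot: [[0.0, 1.0, 0.0], [1.0, -0.0, 0.0], [0.0, 0.0, -1.0]]
wrist_force: [-0.6, -0.6, -1.9]
grip_width: 65.5
grip_force: 14.8
```

Emit:
apply_moves(rows=[{"tx": 0,"ty": -0.04,"tz": 0,"wx": 0,"wy": 0,"wz": 0},{"tx": 0,"ty": -0.8,"tz": 0,"wx": 0,"wy": 0,"wz": 0},{"tx": 0,"ty": -0.8,"tz": 0,"wx": 0,"wy": 0,"wz": 0},{"tx": 0,"ty": -0.8,"tz": 0,"wx": 0,"wy": 0,"wz": 0},{"tx": 0,"ty": -0.8,"tz": 0,"wx": 0,"wy": 0,"wz": 0},{"tx": 0,"ty": -0.8,"tz": 0,"wx": 0,"wy": 0,"wz": 0},{"tx": 0,"ty": -0.8,"tz": 0,"wx": 0,"wy": 0,"wz": 0},{"tx": 0,"ty": -0.8,"tz": 0,"wx": 0,"wy": 0,"wz": 0},{"tx": 0,"ty": -0.8,"tz": 0,"wx": 0,"wy": 0,"wz": 0},{"tx": 0,"ty": -0.8,"tz": 0,"wx": 0,"wy": 0,"wz": 0}])

```text
time_s: 4.87
eef_pos: [464.2, -20.0, 137.1]
ee_rot: [[-0.0, 1.0, -0.004], [1.0, 0.0, 0.0], [0.0, -0.004, -1.0]]
wrist_force: [0.1, 0.4, -1.0]
grip_width: 65.1
grip_force: 14.8
```

Emit:
apply_moves(rows=[{"tx": 0,"ty": -0.08,"tz": 0,"wx": 0,"wy": 0,"wz": 0},{"tx": 0,"ty": -0.16,"tz": 0,"wx": 0,"wy": 0,"wz": 0},{"tx": 0,"ty": -0.24,"tz": 0,"wx": 0,"wy": 0,"wz": 0},{"tx": 0,"ty": -0.3,"tz": 0,"wx": 0,"wy": 0,"wz": 0},{"tx": 0,"ty": -0.3,"tz": 0,"wx": 0,"wy": 0,"wz": 0},{"tx": 0,"ty": -0.3,"tz": 0,"wx": 0,"wy": 0,"wz": 0}])

```text
time_s: 5.37
eef_pos: [464.4, -169.7, 136.9]
ee_rot: [[0.005, 1.0, -0.003], [1.0, -0.005, 0.001], [0.001, -0.003, -1.0]]
wrist_force: [-0.1, 0.3, -1.4]
grip_width: 65.7
grip_force: 14.8
```

Emit:
apply_moves(rows=[{"tx": 0,"ty": 0.036,"tz": -0.02,"wx": 0,"wy": 0,"wz": 0},{"tx": 0,"ty": 0.036,"tz": -0.07,"wx": 0,"wy": 0,"wz": 0},{"tx": 0,"ty": 0.036,"tz": -0.12,"wx": 0,"wy": 0,"wz": 0},{"tx": 0,"ty": 0.036,"tz": -0.15,"wx": 0,"wy": 0,"wz": 0},{"tx": 0,"ty": 0.036,"tz": -0.16,"wx": 0,"wy": 0,"wz": 0},{"tx": 0,"ty": 0.036,"tz": -0.16,"wx": 0,"wy": 0,"wz": 0},{"tx": 0,"ty": 0.036,"tz": -0.16,"wx": 0,"wy": 0,"wz": 0}])

```text
time_s: 5.95
eef_pos: [466.2, -148.8, 58.6]
ee_rot: [[-0.001, 1.0, -0.001], [1.0, 0.001, 0.001], [0.001, -0.001, -1.0]]
wrist_force: [-0.5, 0.1, -1.4]
grip_width: 65.2
grip_force: 14.8
```

Run:
```python
from h import *
S=ctrl.snapshot('scene'); T=ctrl.snapshot('top')
o=ctrl.get_obs(); print(o['eef_pos'],o['wrist_force'])
b=cv2.resize(S[205:345,165:335],None,fx=4,fy=4,interpolation=cv2.INTER_CUBIC);cv2.imwrite('pics/c5.png',b)
```

```text
[ 466.88970919 -149.64338097   59.45412301] [-0.49419305 -0.32422909 -0.62181115]
```

View pics/c5.png

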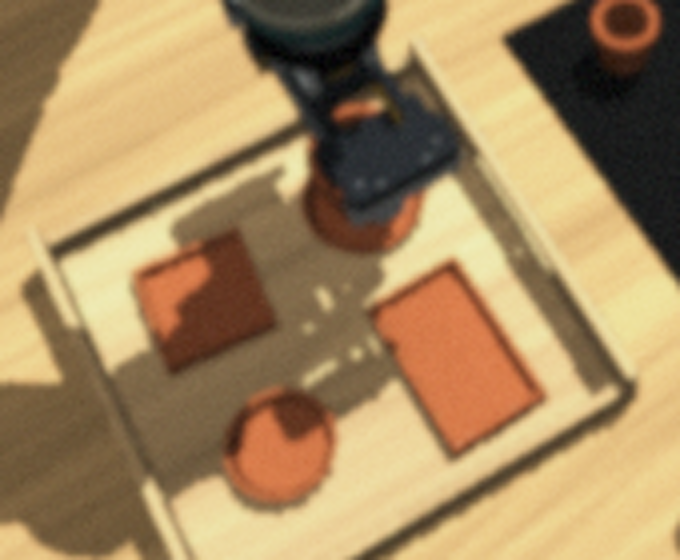

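The scene crop shows the large pot hanging in the gripper over the large saucer, with the saucer rim at crop (362,215) evenly visible around it. Now a slow touch-down.

Emit:
apply_moves(rows=[{"tx": 0,"ty": -0.002,"tz": -0.008,"wx": 0,"wy": 0,"wz": 0},{"tx": 0,"ty": -0.002,"tz": -0.014,"wx": 0,"wy": 0,"wz": 0},{"tx": 0,"ty": -0.002,"tz": -0.018,"wx": 0,"wy": 0,"wz": 0},{"tx": 0,"ty": -0.002,"tz": -0.02,"wx": 0,"wy": 0,"wz": 0},{"tx": 0,"ty": -0.002,"tz": -0.022,"wx": 0,"wy": 0,"wz": 0},{"tx": 0,"ty": -0.002,"tz": -0.022,"wx": 0,"wy": 0,"wz": 0}])

```text
time_s: 6.55
eef_pos: [466.1, -151.3, 48.2]
ee_rot: [[0.001, 1.0, -0.0], [1.0, -0.001, -0.0], [-0.0, -0.0, -1.0]]
wrist_force: [-1.5, -0.0, 5.1]
grip_width: 65.4
grip_force: 14.8
```

Contact: the wrist force is up 6.5 N. Releasing and lifting.

Emit:
apply_moves(rows=[{"tx": 0,"ty": 0,"tz": 0,"wx": 0,"wy": 0,"wz": 0},{"tx": 0,"ty": 0,"tz": 0,"wx": 0,"wy": 0,"wz": 0},{"tx": 0,"ty": 0,"tz": 0,"wx": 0,"wy": 0,"wz": 0},{"tx": 0,"ty": 0,"tz": 0.02,"wx": 0,"wy": 0,"wz": 0},{"tx": 0,"ty": 0,"tz": 0.09,"wx": 0,"wy": 0,"wz": 0},{"tx": 0,"ty": 0,"tz": 0.17,"wx": 0,"wy": 0,"wz": 0},{"tx": 0,"ty": 0,"tz": 0.17,"wx": 0,"wy": 0,"wz": 0}], claw=0.85)

```text
time_s: 7.13
eef_pos: [470.3, -151.7, 138.8]
ee_rot: [[0.0, 1.0, 0.01], [1.0, -0.0, -0.003], [-0.003, 0.01, -1.0]]
wrist_force: [0.2, -0.0, -0.4]
grip_width: 79.9
grip_force: 0.0
```

Emit:
apply_moves(rows=[{"tx": -0.012,"ty": 0.418,"tz": 0,"wx": 0,"wy": 0,"wz": 0},{"tx": -0.012,"ty": 0.418,"tz": 0,"wx": 0,"wy": 0,"wz": 0},{"tx": -0.012,"ty": 0.418,"tz": 0,"wx": 0,"wy": 0,"wz": 0},{"tx": -0.012,"ty": 0.418,"tz": 0,"wx": 0,"wy": 0,"wz": 0},{"tx": -0.012,"ty": 0.418,"tz": 0,"wx": 0,"wy": 0,"wz": 0},{"tx": -0.012,"ty": 0.418,"tz": -0.06,"wx": 0,"wy": 0,"wz": 0},{"tx": -0.012,"ty": 0.418,"tz": -0.1,"wx": 0,"wy": 0,"wz": 0},{"tx": -0.012,"ty": 0.418,"tz": -0.12,"wx": 0,"wy": 0,"wz": 0},{"tx": -0.012,"ty": 0.418,"tz": -0.12,"wx": 0,"wy": 0,"wz": 0},{"tx": -0.012,"ty": 0.418,"tz": -0.12,"wx": 0,"wy": 0,"wz": 0}], claw=0.72)

```text
time_s: 7.97
eef_pos: [459.9, 58.0, 72.8]
ee_rot: [[0.0, 1.0, -0.001], [1.0, -0.0, -0.0], [-0.0, -0.001, -1.0]]
wrist_force: [0.2, 0.4, -0.0]
grip_width: 67.7
grip_force: 0.0
```

Run:
```python
from h import *
S=ctrl.snapshot('scene');  T=ctrl.snapshot('top')
o=ctrl.get_obs(); print(o['eef_pos'],o['wrist_force'])
a=S[240:310,215:295]; b=S[170:240,285:365]
cv2.imwrite('pics/c6.png',cv2.resize(np.hstack([a,b]),None,fx=5,fy=5,interpolation=cv2.INTER_CUBIC)); cv2.imwrite('pics/top6.png',T)
```

```text
[460.85846037  57.92785644  73.54582444] [ 1.16894876 -0.49336587 -0.31272746]
```

View pics/c6.png

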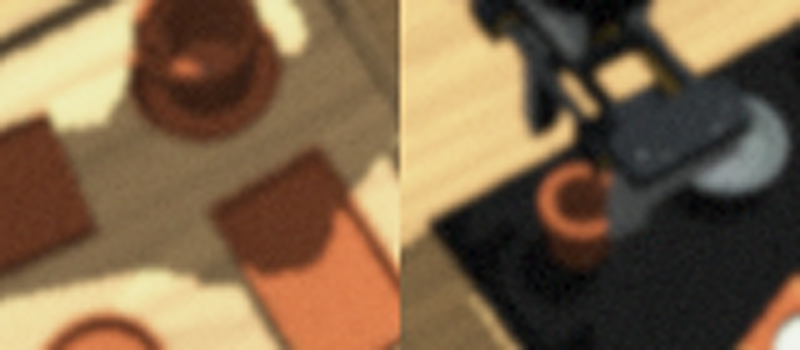

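The left half shows the large pot upright and well inside its saucer. The right half shows the fingers just above the small pot's rim at crop (580,197). Descending and gripping.

Emit:
apply_moves(rows=[{"tx": 0,"ty": 0,"tz": -0.05,"wx": 0,"wy": 0,"wz": 0},{"tx": 0,"ty": 0,"tz": -0.09,"wx": 0,"wy": 0,"wz": 0},{"tx": 0,"ty": 0,"tz": -0.099,"wx": 0,"wy": 0,"wz": 0},{"tx": 0,"ty": 0,"tz": -0.099,"wx": 0,"wy": 0,"wz": 0},{"tx": 0,"ty": 0,"tz": -0.099,"wx": 0,"wy": 0,"wz": 0}])

```text
time_s: 8.48
eef_pos: [460.7, 58.0, 24.0]
ee_rot: [[0.001, 1.0, 0.001], [1.0, -0.001, 0.0], [0.0, 0.001, -1.0]]
wrist_force: [1.6, 0.4, 0.6]
grip_width: 67.5
grip_force: 0.0
```

Emit:
apply_moves(rows=[{"tx": 0,"ty": 0,"tz": 0,"wx": 0,"wy": 0,"wz": 0},{"tx": 0,"ty": 0,"tz": 0,"wx": 0,"wy": 0,"wz": 0},{"tx": 0,"ty": 0,"tz": 0,"wx": 0,"wy": 0,"wz": 0},{"tx": 0,"ty": 0,"tz": 0,"wx": 0,"wy": 0,"wz": 0},{"tx": 0,"ty": 0,"tz": 0,"wx": 0,"wy": 0,"wz": 0},{"tx": 0,"ty": 0,"tz": 0,"wx": 0,"wy": 0,"wz": 0}], claw=0.3, grip_force=12)

```text
time_s: 8.98
eef_pos: [460.6, 57.9, 23.8]
ee_rot: [[0.0, 1.0, 0.001], [1.0, -0.0, 0.0], [0.0, 0.001, -1.0]]
wrist_force: [-0.7, -1.2, 6.3]
grip_width: 45.9
grip_force: 12.0
```

Emit:
apply_moves(rows=[{"tx": 0,"ty": 0,"tz": 0.02,"wx": 0,"wy": 0,"wz": 0},{"tx": 0,"ty": 0,"tz": 0.06,"wx": 0,"wy": 0,"wz": 0},{"tx": 0,"ty": 0,"tz": 0.12,"wx": 0,"wy": 0,"wz": 0},{"tx": 0,"ty": 0,"tz": 0.18,"wx": 0,"wy": 0,"wz": 0},{"tx": 0,"ty": 0,"tz": 0.24,"wx": 0,"wy": 0,"wz": 0},{"tx": 0,"ty": 0,"tz": 0.24,"wx": 0,"wy": 0,"wz": 0},{"tx": 0,"ty": 0,"tz": 0.24,"wx": 0,"wy": 0,"wz": 0}])

```text
time_s: 9.57
eef_pos: [461.3, 57.9, 144.6]
ee_rot: [[0.001, 1.0, 0.004], [1.0, -0.001, 0.0], [0.0, 0.004, -1.0]]
wrist_force: [0.3, 0.3, -1.4]
grip_width: 46.4
grip_force: 12.0
```

Emit:
apply_moves(rows=[{"tx": 0.02,"ty": -0.05,"tz": 0,"wx": 0,"wy": 0,"wz": 0},{"tx": 0.241,"ty": -0.657,"tz": 0,"wx": 0,"wy": 0,"wz": 0},{"tx": 0.241,"ty": -0.657,"tz": 0,"wx": 0,"wy": 0,"wz": 0},{"tx": 0.241,"ty": -0.657,"tz": 0,"wx": 0,"wy": 0,"wz": 0},{"tx": 0.241,"ty": -0.657,"tz": 0,"wx": 0,"wy": 0,"wz": 0},{"tx": 0.241,"ty": -0.657,"tz": 0,"wx": 0,"wy": 0,"wz": 0},{"tx": 0.241,"ty": -0.657,"tz": 0,"wx": 0,"wy": 0,"wz": 0},{"tx": 0.241,"ty": -0.657,"tz": 0,"wx": 0,"wy": 0,"wz": 0},{"tx": 0.241,"ty": -0.657,"tz": 0,"wx": 0,"wy": 0,"wz": 0},{"tx": 0.241,"ty": -0.657,"tz": 0,"wx": 0,"wy": 0,"wz": 0}])

```text
time_s: 10.4
eef_pos: [579.9, -279.7, 140.4]
ee_rot: [[0.01, 1.0, -0.002], [1.0, -0.01, -0.005], [-0.005, -0.002, -1.0]]
wrist_force: [-0.2, -0.6, -0.9]
grip_width: 46.1
grip_force: 12.0
```

Emit:
apply_moves(rows=[{"tx": 0,"ty": 0,"tz": 0,"wx": 0,"wy": 0,"wz": 0},{"tx": 0,"ty": 0,"tz": -0.05,"wx": 0,"wy": 0,"wz": 0},{"tx": 0,"ty": 0,"tz": -0.1,"wx": 0,"wy": 0,"wz": 0},{"tx": 0,"ty": 0,"tz": -0.15,"wx": 0,"wy": 0,"wz": 0},{"tx": 0,"ty": 0,"tz": -0.19,"wx": 0,"wy": 0,"wz": 0},{"tx": 0,"ty": 0,"tz": -0.2,"wx": 0,"wy": 0,"wz": 0},{"tx": 0,"ty": 0,"tz": -0.2,"wx": 0,"wy": 0,"wz": 0},{"tx": 0,"ty": 0,"tz": -0.2,"wx": 0,"wy": 0,"wz": 0}])

```text
time_s: 11.07
eef_pos: [580.9, -269.3, 43.4]
ee_rot: [[-0.001, 1.0, -0.0], [1.0, 0.001, 0.001], [0.001, -0.0, -1.0]]
wrist_force: [0.2, 1.0, -0.2]
grip_width: 45.7
grip_force: 12.0
```

Emit:
apply_moves(rows=[{"tx": 0,"ty": -0.002,"tz": -0.008,"wx": 0,"wy": 0,"wz": 0},{"tx": 0,"ty": -0.002,"tz": -0.014,"wx": 0,"wy": 0,"wz": 0},{"tx": 0,"ty": -0.002,"tz": -0.018,"wx": 0,"wy": 0,"wz": 0},{"tx": 0,"ty": -0.002,"tz": -0.021,"wx": 0,"wy": 0,"wz": 0},{"tx": 0,"ty": -0.002,"tz": -0.023,"wx": 0,"wy": 0,"wz": 0},{"tx": 0,"ty": -0.002,"tz": -0.023,"wx": 0,"wy": 0,"wz": 0}])

```text
time_s: 11.57
eef_pos: [580.8, -271.7, 32.0]
ee_rot: [[0.0, 1.0, 0.0], [1.0, -0.0, -0.0], [-0.0, 0.0, -1.0]]
wrist_force: [-0.1, -0.3, 0.9]
grip_width: 46.0
grip_force: 12.0
```

Emit:
apply_moves(rows=[{"tx": 0,"ty": 0,"tz": -0.002,"wx": 0,"wy": 0,"wz": 0},{"tx": 0,"ty": 0,"tz": -0.002,"wx": 0,"wy": 0,"wz": 0}])

```text
time_s: 11.73
eef_pos: [580.8, -271.8, 31.9]
ee_rot: [[0.001, 1.0, 0.0], [1.0, -0.001, -0.0], [-0.0, 0.0, -1.0]]
wrist_force: [-1.4, 0.6, 6.7]
grip_width: 46.1
grip_force: 12.0
```

Emit:
apply_moves(rows=[{"tx": 0,"ty": 0,"tz": 0,"wx": 0,"wy": 0,"wz": 0},{"tx": 0,"ty": 0,"tz": 0,"wx": 0,"wy": 0,"wz": 0},{"tx": 0,"ty": 0,"tz": 0,"wx": 0,"wy": 0,"wz": 0},{"tx": 0,"ty": 0,"tz": 0.02,"wx": 0,"wy": 0,"wz": 0},{"tx": 0,"ty": 0,"tz": 0.1,"wx": 0,"wy": 0,"wz": 0},{"tx": 0,"ty": 0,"tz": 0.18,"wx": 0,"wy": 0,"wz": 0},{"tx": 0,"ty": 0,"tz": 0.2,"wx": 0,"wy": 0,"wz": 0}], claw=0.68)

```text
time_s: 12.32
eef_pos: [584.5, -272.5, 137.2]
ee_rot: [[0.0, 1.0, 0.009], [1.0, -0.0, -0.003], [-0.003, 0.009, -1.0]]
wrist_force: [1.4, 0.1, -0.1]
grip_width: 63.8
grip_force: 0.0
```

Emit:
apply_moves(rows=[{"tx": 0.02,"ty": 0.8,"tz": 0,"wx": 0,"wy": 0,"wz": 0.107},{"tx": 0.02,"ty": 0.8,"tz": 0,"wx": 0,"wy": 0,"wz": 0.107},{"tx": 0.02,"ty": 0.8,"tz": 0,"wx": 0,"wy": 0,"wz": 0.107},{"tx": 0.02,"ty": 0.8,"tz": 0,"wx": 0,"wy": 0,"wz": 0.107},{"tx": 0.02,"ty": 0.8,"tz": 0,"wx": 0,"wy": 0,"wz": 0.107},{"tx": 0.02,"ty": 0.8,"tz": 0,"wx": 0,"wy": 0,"wz": 0.107},{"tx": 0.02,"ty": 0.8,"tz": 0,"wx": 0,"wy": 0,"wz": 0.107},{"tx": 0.02,"ty": 0.8,"tz": 0,"wx": 0,"wy": 0,"wz": 0.107},{"tx": 0.02,"ty": 0.8,"tz": 0,"wx": 0,"wy": 0,"wz": 0.107},{"tx": 0.02,"ty": 0.8,"tz": 0,"wx": 0,"wy": 0,"wz": 0.107}], claw=0.87)

```text
time_s: 13.15
eef_pos: [590.2, 134.7, 131.6]
ee_rot: [[-0.626, 0.78, 0.001], [0.78, 0.626, 0.004], [0.002, 0.003, -1.0]]
wrist_force: [0.1, 0.5, 0.4]
grip_width: 81.9
grip_force: 0.0
```

Emit:
apply_moves(rows=[{"tx": 0.016,"ty": 0.415,"tz": 0,"wx": 0,"wy": 0,"wz": 0},{"tx": 0.016,"ty": 0.415,"tz": 0,"wx": 0,"wy": 0,"wz": 0},{"tx": 0.016,"ty": 0.415,"tz": 0,"wx": 0,"wy": 0,"wz": 0},{"tx": 0.016,"ty": 0.415,"tz": 0,"wx": 0,"wy": 0,"wz": 0},{"tx": 0.016,"ty": 0.415,"tz": 0,"wx": 0,"wy": 0,"wz": 0},{"tx": 0.016,"ty": 0.415,"tz": -0.05,"wx": 0,"wy": 0,"wz": 0},{"tx": 0.016,"ty": 0.415,"tz": -0.1,"wx": 0,"wy": 0,"wz": 0},{"tx": 0.016,"ty": 0.415,"tz": -0.1,"wx": 0,"wy": 0,"wz": 0},{"tx": 0.016,"ty": 0.415,"tz": -0.1,"wx": 0,"wy": 0,"wz": 0}])

```text
time_s: 13.9
eef_pos: [597.9, 334.9, 79.8]
ee_rot: [[-0.622, 0.783, -0.002], [0.783, 0.622, -0.002], [-0.0, -0.003, -1.0]]
wrist_force: [1.2, 0.4, 0.4]
grip_width: 81.9
grip_force: 0.0
```

Run:
```python
from h import *
S=ctrl.snapshot('scene');  T=ctrl.snapshot('top')
o=ctrl.get_obs(); print(o['eef_pos'],np.degrees(np.arctan2(o['ee_rot'][1,1],o['ee_rot'][0,1])))
cv2.imwrite('pics/c7.png',np.hstack([cv2.resize(S[240:340,175:275],(395,395),interpolation=cv2.INTER_CUBIC),cv2.resize(S[150:250,380:480],(395,395),interpolation=cv2.INTER_CUBIC)]))
```

```text
[599.69827199 335.78384145  82.13888406] 38.433773038198815
```

View pics/c7.png

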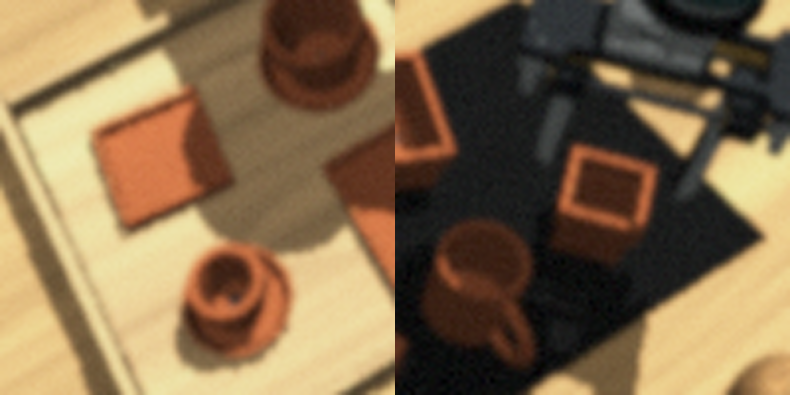

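The left half shows the small pot standing in its saucer. The right half shows the fingers straddling the square pot at crop (607,185), parallel to its faces.

Emit:
apply_moves(rows=[{"tx": 0,"ty": 0,"tz": -0.05,"wx": 0,"wy": 0,"wz": 0},{"tx": 0,"ty": 0,"tz": -0.09,"wx": 0,"wy": 0,"wz": 0},{"tx": 0,"ty": 0,"tz": -0.099,"wx": 0,"wy": 0,"wz": 0},{"tx": 0,"ty": 0,"tz": -0.099,"wx": 0,"wy": 0,"wz": 0},{"tx": 0,"ty": 0,"tz": -0.099,"wx": 0,"wy": 0,"wz": 0}])

```text
time_s: 14.42
eef_pos: [599.7, 336.3, 32.8]
ee_rot: [[-0.622, 0.783, 0.002], [0.783, 0.622, 0.001], [-0.0, 0.002, -1.0]]
wrist_force: [0.8, 0.1, 0.5]
grip_width: 82.1
grip_force: 0.0
```

Emit:
apply_moves(rows=[{"tx": 0,"ty": 0,"tz": 0,"wx": 0,"wy": 0,"wz": 0},{"tx": 0,"ty": 0,"tz": 0,"wx": 0,"wy": 0,"wz": 0},{"tx": 0,"ty": 0,"tz": 0,"wx": 0,"wy": 0,"wz": 0},{"tx": 0,"ty": 0,"tz": 0,"wx": 0,"wy": 0,"wz": 0},{"tx": 0,"ty": 0,"tz": 0,"wx": 0,"wy": 0,"wz": 0},{"tx": 0,"ty": 0,"tz": 0,"wx": 0,"wy": 0,"wz": 0},{"tx": 0,"ty": 0,"tz": 0,"wx": 0,"wy": 0,"wz": 0}], claw=0.45, grip_force=18)

```text
time_s: 15.0
eef_pos: [599.2, 336.2, 32.0]
ee_rot: [[-0.622, 0.783, 0.001], [0.783, 0.622, 0.001], [-0.0, 0.001, -1.0]]
wrist_force: [0.7, -0.4, 4.5]
grip_width: 57.8
grip_force: 18.0
```

Emit:
apply_moves(rows=[{"tx": 0,"ty": 0,"tz": 0.02,"wx": 0,"wy": 0,"wz": 0},{"tx": 0,"ty": 0,"tz": 0.06,"wx": 0,"wy": 0,"wz": 0},{"tx": 0,"ty": 0,"tz": 0.12,"wx": 0,"wy": 0,"wz": 0},{"tx": 0,"ty": 0,"tz": 0.18,"wx": 0,"wy": 0,"wz": 0},{"tx": 0,"ty": 0,"tz": 0.24,"wx": 0,"wy": 0,"wz": 0},{"tx": 0,"ty": 0,"tz": 0.24,"wx": 0,"wy": 0,"wz": 0},{"tx": 0,"ty": 0,"tz": 0.24,"wx": 0,"wy": 0,"wz": 0}])

```text
time_s: 15.58
eef_pos: [599.4, 336.6, 153.3]
ee_rot: [[-0.623, 0.783, 0.003], [0.783, 0.623, 0.002], [-0.0, 0.003, -1.0]]
wrist_force: [-0.1, 0.3, -1.9]
grip_width: 58.1
grip_force: 18.0
```

Gripped at 57.8 mm, so the faces are aligned. Before placing it, I'll refine the angles of the two cornered saucers by fitting lines to their sides.

Run:
```python
from h import *
for n in('top','scene'):
    im=cv2.resize(cv2.imread(f'pics/{n}0.png'),None,fx=4,fy=4,interpolation=cv2.INTER_CUBIC); h=cv2.cvtColor(im,cv2.COLOR_BGR2HSV)
    m=((h[...,0]<14)&(h[...,1]>130)&(h[...,2]>110)).astype(np.uint8)*255
    for c in cv2.findContours(m,cv2.RETR_EXTERNAL,cv2.CHAIN_APPROX_NONE)[0]:
        if cv2.contourArea(c)<4000: continue
        W=np.array([ray(n,(q[0]+.5)/4-.5,21)[:2] for q in c],np.float32); r=cv2.minAreaRect(W)
        for nm,ctr in(('square',(470,-268)),('oblong',(587,-154))):
            if np.hypot(*(np.array(r[0])-ctr))>20: continue
            B=cv2.boxPoints(r); 
            for i in range(4):
                a,b=B[i],B[(i+1)%4]; L=np.linalg.norm(b-a); u=(b-a)/L; s=(W-a)@u; d=np.abs((W-a)@[-u[1],u[0]])
                P=W[(s>.15*L)&(s<.85*L)&(d<8)]; f=cv2.fitLine(P,cv2.DIST_HUBER,0,.01,.01).ravel()
                print(n,nm,round(float(L)),'ang',round(float(np.degrees(np.arctan2(f[1],f[0]))+45)%90-45,1),np.round(r[0],1))
```

```text
top square 71 ang -5.2 [ 468.3 -267.2]
top square 73 ang -6.5 [ 468.3 -267.2]
top square 71 ang -5.7 [ 468.3 -267.2]
top square 73 ang -6.2 [ 468.3 -267.2]
top oblong 68 ang 1.4 [ 584.5 -152.2]
top oblong 111 ang 0.2 [ 584.5 -152.2]
top oblong 68 ang 2.2 [ 584.5 -152.2]
top oblong 111 ang 0.8 [ 584.5 -152.2]Traceback (most recent call last):
  File "<stdin>", line 7, in <module>
  File "h.py", line 7, in ray
    K,R,t=cam(n); C=-R.T@t; d=R.T@np.linalg.solve(K,[p[0],p[1],1]); return C+d*(z-C[2])/d[2]
          ~~~^^^
  File "h.py", line 4, in cam
    c=ctrl.camera_info(n); K=np.array([[c['fx'],0,c['cx']],[0,c['fy'],c['cy']],[0,0,1]]); R=cv2.Rodrigues(c['rvec'])[0]; t=np.array(c['tvec']).reshape(3)
ValueError: time passes only in moves, steps and waits
```

Emit:
apply_moves(rows=[{"tx": -0.02,"ty": -0.06,"tz": 0,"wx": 0,"wy": 0,"wz": 0},{"tx": -0.17,"ty": -0.8,"tz": 0,"wx": 0,"wy": 0,"wz": -0.126},{"tx": -0.17,"ty": -0.8,"tz": 0,"wx": 0,"wy": 0,"wz": -0.126},{"tx": -0.17,"ty": -0.8,"tz": 0,"wx": 0,"wy": 0,"wz": -0.126},{"tx": -0.17,"ty": -0.8,"tz": 0,"wx": 0,"wy": 0,"wz": -0.126},{"tx": -0.17,"ty": -0.8,"tz": 0,"wx": 0,"wy": 0,"wz": -0.126},{"tx": -0.17,"ty": -0.8,"tz": 0,"wx": 0,"wy": 0,"wz": -0.126},{"tx": -0.17,"ty": -0.8,"tz": 0,"wx": 0,"wy": 0,"wz": -0.126},{"tx": -0.17,"ty": -0.8,"tz": 0,"wx": 0,"wy": 0,"wz": -0.126},{"tx": -0.17,"ty": -0.8,"tz": 0,"wx": 0,"wy": 0,"wz": -0.126}])

```text
time_s: 16.42
eef_pos: [511.9, -63.4, 149.8]
ee_rot: [[0.119, 0.993, -0.003], [0.993, -0.119, -0.0], [-0.0, -0.003, -1.0]]
wrist_force: [0.1, -0.1, -1.3]
grip_width: 58.1
grip_force: 18.0
```

Emit:
apply_moves(rows=[{"tx": -0.088,"ty": -0.414,"tz": 0,"wx": 0,"wy": 0,"wz": 0.0015},{"tx": -0.088,"ty": -0.414,"tz": 0,"wx": 0,"wy": 0,"wz": 0.0015},{"tx": -0.088,"ty": -0.414,"tz": 0,"wx": 0,"wy": 0,"wz": 0.0015},{"tx": -0.088,"ty": -0.414,"tz": 0,"wx": 0,"wy": 0,"wz": 0.0015},{"tx": -0.088,"ty": -0.414,"tz": 0,"wx": 0,"wy": 0,"wz": 0.0015},{"tx": -0.088,"ty": -0.414,"tz": -0.04,"wx": 0,"wy": 0,"wz": 0.0015},{"tx": -0.088,"ty": -0.414,"tz": -0.1,"wx": 0,"wy": 0,"wz": 0.0015},{"tx": -0.088,"ty": -0.414,"tz": -0.12,"wx": 0,"wy": 0,"wz": 0.0015},{"tx": -0.088,"ty": -0.414,"tz": -0.12,"wx": 0,"wy": 0,"wz": 0.0015},{"tx": -0.088,"ty": -0.414,"tz": -0.12,"wx": 0,"wy": 0,"wz": 0.0015}])

```text
time_s: 17.25
eef_pos: [469.6, -267.3, 90.4]
ee_rot: [[0.109, 0.994, -0.002], [0.994, -0.109, 0.002], [0.002, -0.003, -1.0]]
wrist_force: [0.3, 0.6, -1.1]
grip_width: 57.8
grip_force: 18.0
```

Run:
```python
from h import *
for i in range(3):
    S=ctrl.snapshot('scene'); o=ctrl.get_obs(); print(o['eef_pos'],np.degrees(np.arctan2(o['ee_rot'][1,1],o['ee_rot'][0,1])))
```

```text
[ 470.53845674 -267.67117498   91.3706691 ] -6.226379653007091
[ 471.11102794 -267.94698915   91.98285209] -6.226548604496942
[ 471.29254744 -268.19842521   92.29363902] -6.238638447319962
```

Emit:
apply_moves(rows=[{"tx": 0,"ty": 0,"tz": -0.04,"wx": 0,"wy": 0,"wz": 0},{"tx": 0,"ty": 0,"tz": -0.075,"wx": 0,"wy": 0,"wz": 0},{"tx": 0,"ty": 0,"tz": -0.09,"wx": 0,"wy": 0,"wz": 0},{"tx": 0,"ty": 0,"tz": -0.096,"wx": 0,"wy": 0,"wz": 0},{"tx": 0,"ty": 0,"tz": -0.1,"wx": 0,"wy": 0,"wz": 0},{"tx": 0,"ty": 0,"tz": -0.103,"wx": 0,"wy": 0,"wz": 0},{"tx": 0,"ty": 0,"tz": -0.103,"wx": 0,"wy": 0,"wz": 0},{"tx": 0,"ty": 0,"tz": -0.103,"wx": 0,"wy": 0,"wz": 0}])

```text
time_s: 18.07
eef_pos: [470.7, -268.8, 40.3]
ee_rot: [[0.11, 0.994, 0.001], [0.994, -0.11, -0.001], [-0.0, 0.001, -1.0]]
wrist_force: [-0.1, -0.1, -2.1]
grip_width: 57.9
grip_force: 18.0
```

Emit:
apply_moves(rows=[{"tx": 0,"ty": 0,"tz": -0.002,"wx": 0,"wy": 0,"wz": 0},{"tx": 0,"ty": 0,"tz": -0.003,"wx": 0,"wy": 0,"wz": 0},{"tx": 0,"ty": 0,"tz": -0.003,"wx": 0,"wy": 0,"wz": 0}])

```text
time_s: 18.32
eef_pos: [470.7, -268.9, 39.9]
ee_rot: [[0.11, 0.994, 0.001], [0.994, -0.11, -0.001], [-0.001, 0.001, -1.0]]
wrist_force: [-2.2, 1.3, 11.1]
grip_width: 58.0
grip_force: 18.0
```

Emit:
apply_moves(rows=[{"tx": 0,"ty": 0,"tz": 0.001,"wx": 0,"wy": 0,"wz": 0},{"tx": 0,"ty": 0,"tz": 0.001,"wx": 0,"wy": 0,"wz": 0},{"tx": 0,"ty": 0,"tz": 0.001,"wx": 0,"wy": 0,"wz": 0},{"tx": 0,"ty": 0,"tz": 0.02,"wx": 0,"wy": 0,"wz": 0},{"tx": 0,"ty": 0,"tz": 0.1,"wx": 0,"wy": 0,"wz": 0},{"tx": 0,"ty": 0,"tz": 0.18,"wx": 0,"wy": 0,"wz": 0},{"tx": 0,"ty": 0,"tz": 0.19,"wx": 0,"wy": 0,"wz": 0}], claw=0.8)

```text
time_s: 18.9
eef_pos: [473.9, -270.0, 139.3]
ee_rot: [[0.11, 0.994, 0.009], [0.994, -0.11, -0.004], [-0.003, 0.009, -1.0]]
wrist_force: [0.6, 0.1, -0.4]
grip_width: 75.3
grip_force: 0.0
```

Emit:
apply_moves(rows=[{"tx": 0,"ty": 0.8,"tz": 0,"wx": 0,"wy": 0,"wz": 0.18},{"tx": 0,"ty": 0.8,"tz": 0,"wx": 0,"wy": 0,"wz": 0.18},{"tx": 0,"ty": 0.8,"tz": 0,"wx": 0,"wy": 0,"wz": 0.18},{"tx": 0,"ty": 0.8,"tz": 0,"wx": 0,"wy": 0,"wz": 0.18},{"tx": 0,"ty": 0.8,"tz": 0,"wx": 0,"wy": 0,"wz": 0.18},{"tx": 0,"ty": 0.8,"tz": 0,"wx": 0,"wy": 0,"wz": 0.18},{"tx": 0,"ty": 0.8,"tz": 0,"wx": 0,"wy": 0,"wz": 0.18},{"tx": 0,"ty": 0.8,"tz": 0,"wx": 0,"wy": 0,"wz": 0.18},{"tx": 0,"ty": 0.8,"tz": 0,"wx": 0,"wy": 0,"wz": 0.18},{"tx": 0,"ty": 0.8,"tz": 0,"wx": 0,"wy": 0,"wz": 0.18}], claw=0.8)

```text
time_s: 19.73
eef_pos: [469.9, 136.6, 133.9]
ee_rot: [[-0.857, 0.515, 0.001], [0.515, 0.857, 0.003], [0.0, 0.003, -1.0]]
wrist_force: [0.3, -0.2, -0.1]
grip_width: 75.3
grip_force: 0.0
```

Emit:
apply_moves(rows=[{"tx": -0.02,"ty": 0.267,"tz": 0,"wx": 0,"wy": 0,"wz": 0.0236},{"tx": -0.02,"ty": 0.267,"tz": 0,"wx": 0,"wy": 0,"wz": 0.0236},{"tx": -0.02,"ty": 0.267,"tz": 0,"wx": 0,"wy": 0,"wz": 0.0236},{"tx": -0.02,"ty": 0.267,"tz": 0,"wx": 0,"wy": 0,"wz": 0.0236},{"tx": -0.02,"ty": 0.267,"tz": -0.05,"wx": 0,"wy": 0,"wz": 0.0236},{"tx": -0.02,"ty": 0.267,"tz": -0.1,"wx": 0,"wy": 0,"wz": 0.0236},{"tx": -0.02,"ty": 0.267,"tz": -0.1,"wx": 0,"wy": 0,"wz": 0.0236},{"tx": -0.02,"ty": 0.267,"tz": -0.1,"wx": 0,"wy": 0,"wz": 0.0236}])

```text
time_s: 20.4
eef_pos: [459.4, 264.2, 82.7]
ee_rot: [[-0.92, 0.391, -0.002], [0.391, 0.92, -0.002], [0.001, -0.002, -1.0]]
wrist_force: [0.2, -0.2, 0.0]
grip_width: 75.1
grip_force: 0.0
```

Run:
```python
from h import *
S=ctrl.snapshot('scene'); T=ctrl.snapshot('top'); o=ctrl.get_obs(); print(o['eef_pos'],np.degrees(np.arctan2(o['ee_rot'][1,1],o['ee_rot'][0,1])))
cv2.imwrite('pics/c8.png',np.hstack([cv2.resize(S[230:340,170:280],(395,395),interpolation=cv2.INTER_CUBIC),cv2.resize(S[130:230,330:430],(395,395),interpolation=cv2.INTER_CUBIC)]))
cv2.imwrite('pics/top8.png',T)
```

```text
[460.79316336 265.15733705  84.2800032 ] 66.94912994877359
```

View pics/c8.png

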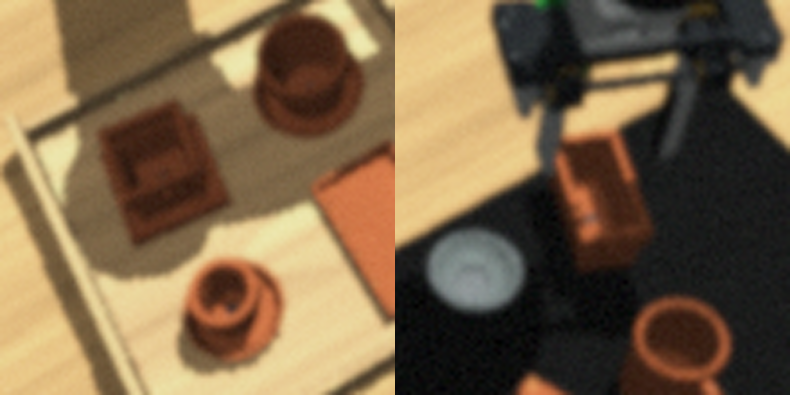

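The left half shows the square pot upright and in line with its saucer, with the large and small pots also standing. The right half shows the fingers on either long side of the oblong pot at crop (602,190).

Emit:
apply_moves(rows=[{"tx": 0,"ty": 0,"tz": -0.05,"wx": 0,"wy": 0,"wz": 0},{"tx": 0,"ty": 0,"tz": -0.1,"wx": 0,"wy": 0,"wz": 0},{"tx": 0,"ty": 0,"tz": -0.117,"wx": 0,"wy": 0,"wz": 0},{"tx": 0,"ty": 0,"tz": -0.117,"wx": 0,"wy": 0,"wz": 0},{"tx": 0,"ty": 0,"tz": -0.117,"wx": 0,"wy": 0,"wz": 0}])

```text
time_s: 20.92
eef_pos: [460.6, 265.2, 25.6]
ee_rot: [[-0.92, 0.391, 0.001], [0.391, 0.92, 0.001], [-0.0, 0.001, -1.0]]
wrist_force: [0.4, -0.2, -0.2]
grip_width: 75.2
grip_force: 0.0
```

Emit:
apply_moves(rows=[{"tx": 0,"ty": 0,"tz": 0,"wx": 0,"wy": 0,"wz": 0},{"tx": 0,"ty": 0,"tz": 0,"wx": 0,"wy": 0,"wz": 0},{"tx": 0,"ty": 0,"tz": 0,"wx": 0,"wy": 0,"wz": 0},{"tx": 0,"ty": 0,"tz": 0,"wx": 0,"wy": 0,"wz": 0},{"tx": 0,"ty": 0,"tz": 0,"wx": 0,"wy": 0,"wz": 0},{"tx": 0,"ty": 0,"tz": 0,"wx": 0,"wy": 0,"wz": 0},{"tx": 0,"ty": 0,"tz": 0,"wx": 0,"wy": 0,"wz": 0}], claw=0.4, grip_force=20)

```text
time_s: 21.5
eef_pos: [460.7, 265.3, 25.5]
ee_rot: [[-0.92, 0.391, 0.001], [0.391, 0.92, 0.001], [-0.001, 0.001, -1.0]]
wrist_force: [0.4, -0.4, 6.3]
grip_width: 51.4
grip_force: 20.0
```

Emit:
apply_moves(rows=[{"tx": 0,"ty": 0,"tz": 0.02,"wx": 0,"wy": 0,"wz": 0},{"tx": 0,"ty": 0,"tz": 0.06,"wx": 0,"wy": 0,"wz": 0},{"tx": 0,"ty": 0,"tz": 0.12,"wx": 0,"wy": 0,"wz": 0},{"tx": 0,"ty": 0,"tz": 0.18,"wx": 0,"wy": 0,"wz": 0},{"tx": 0,"ty": 0,"tz": 0.24,"wx": 0,"wy": 0,"wz": 0},{"tx": 0,"ty": 0,"tz": 0.26,"wx": 0,"wy": 0,"wz": 0},{"tx": 0,"ty": 0,"tz": 0.26,"wx": 0,"wy": 0,"wz": 0}])

```text
time_s: 22.08
eef_pos: [461.5, 265.8, 157.3]
ee_rot: [[-0.92, 0.391, 0.004], [0.392, 0.92, 0.003], [-0.003, 0.004, -1.0]]
wrist_force: [0.2, 0.0, -2.1]
grip_width: 51.6
grip_force: 20.0
```

Emit:
apply_moves(rows=[{"tx": 0.02,"ty": -0.06,"tz": 0,"wx": 0,"wy": 0,"wz": 0.01},{"tx": 0.253,"ty": -0.838,"tz": 0,"wx": 0,"wy": 0,"wz": 0.0665},{"tx": 0.253,"ty": -0.838,"tz": 0,"wx": 0,"wy": 0,"wz": 0.0665},{"tx": 0.253,"ty": -0.838,"tz": 0,"wx": 0,"wy": 0,"wz": 0.0665},{"tx": 0.253,"ty": -0.838,"tz": 0,"wx": 0,"wy": 0,"wz": 0.0665},{"tx": 0.253,"ty": -0.838,"tz": 0,"wx": 0,"wy": 0,"wz": 0.0665},{"tx": 0.253,"ty": -0.838,"tz": 0,"wx": 0,"wy": 0,"wz": 0.0665},{"tx": 0.253,"ty": -0.838,"tz": 0,"wx": 0,"wy": 0,"wz": 0.0665},{"tx": 0.253,"ty": -0.838,"tz": 0,"wx": 0,"wy": 0,"wz": 0.0665},{"tx": 0.253,"ty": -0.838,"tz": 0,"wx": 0,"wy": 0,"wz": 0.0665}])

```text
time_s: 22.92
eef_pos: [576.6, -126.6, 152.6]
ee_rot: [[-1.0, -0.016, -0.003], [-0.016, 1.0, 0.0], [0.003, 0.0, -1.0]]
wrist_force: [0.2, 0.4, -1.9]
grip_width: 51.8
grip_force: 20.0
```

Run:
```python
from h import *
for i in range(4): ctrl.snapshot('scene')
o=ctrl.get_obs(); print(o['eef_pos'],np.degrees(np.arctan2(o['ee_rot'][1,1],o['ee_rot'][0,1])))
```

```text
[ 576.35450201 -125.73703741  152.36820451] 90.72791228125767
```

Emit:
apply_moves(rows=[{"tx": 0.022,"ty": -0.056,"tz": 0,"wx": 0,"wy": 0,"wz": 0},{"tx": 0.022,"ty": -0.056,"tz": -0.04,"wx": 0,"wy": 0,"wz": 0},{"tx": 0.022,"ty": -0.056,"tz": -0.1,"wx": 0,"wy": 0,"wz": 0},{"tx": 0.022,"ty": -0.056,"tz": -0.16,"wx": 0,"wy": 0,"wz": 0},{"tx": 0.022,"ty": -0.056,"tz": -0.2,"wx": 0,"wy": 0,"wz": 0},{"tx": 0.022,"ty": -0.056,"tz": -0.215,"wx": 0,"wy": 0,"wz": 0},{"tx": 0.022,"ty": -0.056,"tz": -0.215,"wx": 0,"wy": 0,"wz": 0},{"tx": 0.022,"ty": -0.056,"tz": -0.215,"wx": 0,"wy": 0,"wz": 0}])

```text
time_s: 23.78
eef_pos: [588.9, -150.7, 47.4]
ee_rot: [[-1.0, -0.018, -0.0], [-0.018, 1.0, 0.001], [0.0, 0.001, -1.0]]
wrist_force: [-0.3, 0.0, -1.2]
grip_width: 52.2
grip_force: 20.0
```

Run:
```python
from h import *
for i in range(2): S=ctrl.snapshot('scene')
o=ctrl.get_obs(); print(o['eef_pos'],np.degrees(np.arctan2(o['ee_rot'][1,1],o['ee_rot'][0,1])))
cv2.imwrite('pics/c9.png',cv2.resize(S[230:345,170:335],None,fx=4.5,fy=4.5,interpolation=cv2.INTER_CUBIC))
```

```text
[ 589.93627099 -151.58517543   48.6093983 ] 90.97067428831792
```

View pics/c9.png

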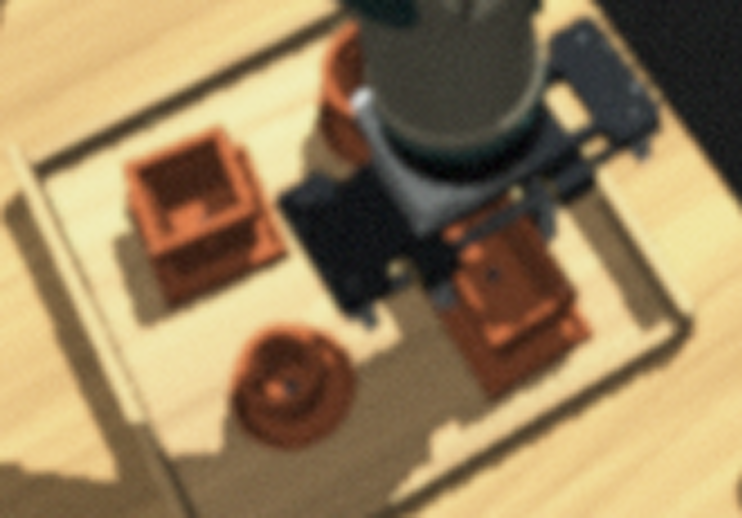

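The crop shows the oblong pot held in line over its saucer at crop (520,300), and the other three pots seated. A small correction, then touch-down.

Emit:
apply_moves(rows=[{"tx": -0.005,"ty": -0.004,"tz": -0.01,"wx": 0,"wy": 0,"wz": 0},{"tx": -0.005,"ty": -0.004,"tz": -0.02,"wx": 0,"wy": 0,"wz": 0},{"tx": -0.005,"ty": -0.004,"tz": -0.025,"wx": 0,"wy": 0,"wz": 0},{"tx": -0.005,"ty": -0.004,"tz": -0.028,"wx": 0,"wy": 0,"wz": 0},{"tx": -0.005,"ty": -0.004,"tz": -0.03,"wx": 0,"wy": 0,"wz": 0},{"tx": -0.005,"ty": -0.004,"tz": -0.03,"wx": 0,"wy": 0,"wz": 0},{"tx": -0.005,"ty": -0.004,"tz": -0.03,"wx": 0,"wy": 0,"wz": 0}])

```text
time_s: 24.47
eef_pos: [585.8, -154.8, 33.5]
ee_rot: [[-1.0, -0.016, -0.001], [-0.015, 1.0, -0.001], [0.001, -0.001, -1.0]]
wrist_force: [-4.1, -0.9, 9.7]
grip_width: 52.1
grip_force: 20.0
```

Emit:
apply_moves(rows=[{"tx": 0,"ty": 0,"tz": 0.001,"wx": 0,"wy": 0,"wz": 0},{"tx": 0,"ty": 0,"tz": 0.001,"wx": 0,"wy": 0,"wz": 0},{"tx": 0,"ty": 0,"tz": 0.001,"wx": 0,"wy": 0,"wz": 0},{"tx": 0,"ty": 0,"tz": 0.02,"wx": 0,"wy": 0,"wz": 0},{"tx": 0,"ty": 0,"tz": 0.1,"wx": 0,"wy": 0,"wz": 0},{"tx": 0,"ty": 0,"tz": 0.18,"wx": 0,"wy": 0,"wz": 0},{"tx": 0,"ty": 0,"tz": 0.25,"wx": 0,"wy": 0,"wz": 0},{"tx": 0,"ty": 0,"tz": 0.25,"wx": 0,"wy": 0,"wz": 0}], claw=0.78)

```text
time_s: 25.13
eef_pos: [591.0, -153.7, 164.8]
ee_rot: [[-1.0, -0.016, 0.012], [-0.016, 1.0, -0.001], [-0.012, -0.002, -1.0]]
wrist_force: [1.3, 0.5, -0.3]
grip_width: 73.2
grip_force: 0.0
```

Emit:
apply_moves(rows=[{"tx": -0.2,"ty": 0.6,"tz": 0.1,"wx": 0,"wy": 0,"wz": 0},{"tx": -0.2,"ty": 0.6,"tz": 0.1,"wx": 0,"wy": 0,"wz": 0},{"tx": -0.2,"ty": 0.6,"tz": 0.1,"wx": 0,"wy": 0,"wz": 0},{"tx": -0.2,"ty": 0.6,"tz": 0.1,"wx": 0,"wy": 0,"wz": 0},{"tx": -0.2,"ty": 0.6,"tz": 0.1,"wx": 0,"wy": 0,"wz": 0},{"tx": -0.2,"ty": 0.6,"tz": 0.1,"wx": 0,"wy": 0,"wz": 0},{"tx": -0.2,"ty": 0.6,"tz": 0.1,"wx": 0,"wy": 0,"wz": 0},{"tx": -0.2,"ty": 0.6,"tz": 0.1,"wx": 0,"wy": 0,"wz": 0},{"tx": -0.2,"ty": 0.6,"tz": 0.1,"wx": 0,"wy": 0,"wz": 0},{"tx": -0.2,"ty": 0.6,"tz": 0.1,"wx": 0,"wy": 0,"wz": 0}])

```text
time_s: 25.97
eef_pos: [485.8, 147.5, 207.8]
ee_rot: [[-1.0, -0.021, 0.001], [-0.021, 1.0, 0.0], [-0.001, 0.0, -1.0]]
wrist_force: [0.6, -0.7, 0.7]
grip_width: 73.3
grip_force: 0.0
```

Run:
```python
from h import *
S=ctrl.snapshot('scene'); T=ctrl.snapshot('top')
cv2.imwrite('pics/c10.png',np.hstack([cv2.resize(T[100:220,360:485],(395,380),interpolation=cv2.INTER_CUBIC),cv2.resize(S[215:360,170:325],(400,380),interpolation=cv2.INTER_CUBIC)]))
cv2.imwrite('pics/s10.png',S)
```

```text
(no output)
```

View pics/c10.png

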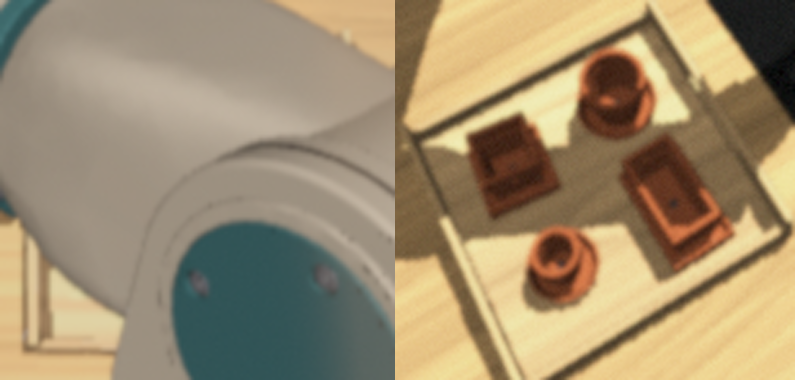

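The scene half shows all four pots upright in their saucers, but the arm blocks the top view. I'll move it aside for one last top check.

Emit:
apply_moves(rows=[{"tx": 0,"ty": 0.7,"tz": 0,"wx": 0,"wy": 0,"wz": 0},{"tx": 0,"ty": 0.7,"tz": 0,"wx": 0,"wy": 0,"wz": 0},{"tx": 0,"ty": 0.7,"tz": 0,"wx": 0,"wy": 0,"wz": 0},{"tx": 0,"ty": 0.7,"tz": 0,"wx": 0,"wy": 0,"wz": 0},{"tx": 0,"ty": 0.7,"tz": 0,"wx": 0,"wy": 0,"wz": 0},{"tx": 0,"ty": 0.7,"tz": 0,"wx": 0,"wy": 0,"wz": 0},{"tx": 0,"ty": 0.7,"tz": 0,"wx": 0,"wy": 0,"wz": 0},{"tx": 0,"ty": 0.7,"tz": 0,"wx": 0,"wy": 0,"wz": 0},{"tx": 0,"ty": 0.7,"tz": 0,"wx": 0,"wy": 0,"wz": 0}])

```text
time_s: 26.82
eef_pos: [485.3, 500.0, 206.1]
ee_rot: [[-1.0, -0.017, -0.002], [-0.017, 1.0, 0.003], [0.002, 0.003, -1.0]]
wrist_force: [-0.9, -0.8, 0.1]
grip_width: 73.1
grip_force: 0.0
```

Run:
```python
from h import *
S=ctrl.snapshot('scene'); T=ctrl.snapshot('top')
cv2.imwrite('pics/c11.png',np.hstack([cv2.resize(T[95:220,355:490],(540,500),interpolation=cv2.INTER_CUBIC),cv2.resize(S[195:270,330:410],(260,244),interpolation=cv2.INTER_CUBIC) if 0 else cv2.copyMakeBorder(cv2.resize(S[190:265,340:420],(260,244),interpolation=cv2.INTER_CUBIC),0,256,0,0,cv2.BORDER_CONSTANT)]))
```

```text
(no output)
```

View pics/c11.png

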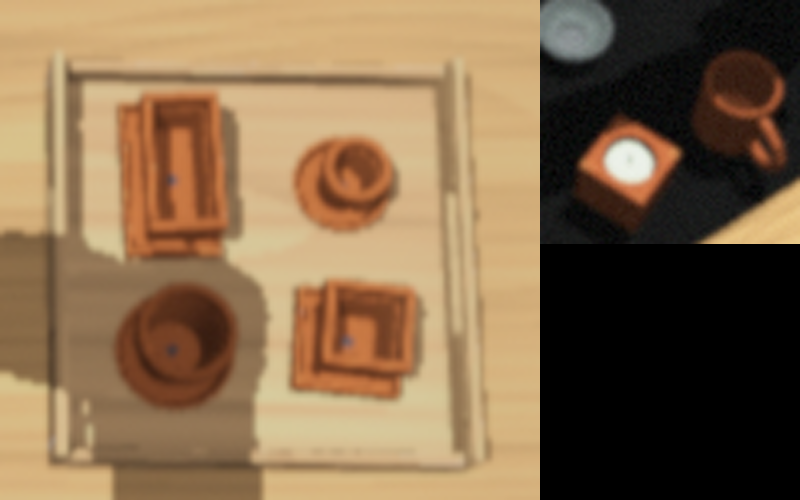

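Run:
```python
from h import *
f=lambda u:(355+(u[0]+.5)/4-.5,95+(u[1]+.5)/4-.5)
for k,u,z in(('large',(187,331),74),('small',(358,171),58),('square',(369,328),68),('oblong',(184,163),62)): print(k,ray('top',f(u),z)[:2].round(1))
print('saucers(top): large 463,-151.1 small 580.1,-270.4 square 468.3,-267.2 oblong 584.5,-152.4')
```

```text
large [ 463.8 -148.3]
small [ 576.1 -270.4]
square [ 466.2 -267.7]
oblong [ 581.2 -153.9]
saucers(top): large 463,-151.1 small 580.1,-270.4 square 468.3,-267.2 oblong 584.5,-152.4
```

The top view shows every pot upright, square-cornered ones in line, with rim centres within 4 mm of their saucers' centres. The feet have about 10 mm of play. The mug and holder have not moved, so I'm handing in.

```bash
python3 -c "
from bench import ctrl
print(ctrl.sign_off())"
```

```text
the job is handed in; nothing more can be done
None
```

The job is handed in after about 27 s: all four pots stand upright in their own saucers, rim centres within about 4 mm of the saucer centres, square and oblong lined up, and the mug and tea-light holder were not touched.

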